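Raise the air regulator by four clicks

ROBOT

A 6-joint arm with a two-finger parallel gripper is mounted at the origin on a cart in front of the work surface, level with it; the furniture and walls round the work are solid. World frame = base frame: x ahead of the robot, y to its left, z up, the work surface at z = 0. Lengths are in m, angles in rad, forces in N, time in s.
With the tool pointing down it reaches from about 0.375 to 0.9 m from the base axis. Payload 3.1 kg.
Tool frame: the origin (TCP) lies midway between the tips of the shut fingers; the grasp point (between the pads) lies 19 mm behind it; x points along the fingers, y is the direction in which the jaws open and shut, and the axes are right-handed (so a half turn about x gives the same grasp; the last joint's range is limited). The gripper opens to 87 mm and grips with 3 to 60 N. Pads are 19 mm wide; open, the fingers measure 117 mm over their backs; the gripper's body (75 mm by 190 mm) begins 51 mm behind the grasp point.
Start: joints at [0.974, 0.527, 1.433, -0, 1.181, -0.178], TCP at [0.254, 0.571, 0.197] pointing down, gripper open.
Joint ranges: [-3.08, 3.08], [-0.75, 2.2], [0.22, 2.44], [-1.43, 4.57], [0, 2.65], [-2.85, 2.85]. Speed limits (rad/s): [2.79, 2.79, 3.14, 3.14, 3.14, 3.14].

INTERFACE

Orientations are given as a unit quaternion [x, y, z, w].
In Python, from rig import get_obs, imaging, robot gives the robot as it stands.
- The arm moves only by the shell command python3 -m inch 'ROWS' [FORCE]. ROWS is JSON, a list of rows, each a list of 3 entries, a list of its own where there are three numbers: the finger opening in mm, from 0 to 87, then the shift along the tool's x, y, z in mm, then the turn, a rotation vector about the tool's x, y, z in degrees. In form: [[grip, [dx, dy, dz], [wx, wy, wz]], ...]. A call has 1 to 12 rows; each row shifts and turns the pose as measured when the row begins, along the tool's axes as they then stand; what a row does not reach is not made up. A row lasts 1/8 s, in which the tool goes at most 62.5 mm and 10.7 degrees, less where a joint would pass 70% of its speed; a pose out of reach is approached as far as the arm can. A call with a gripper value outside its range is refused whole. The fingers move at their own pace and stop on an object; FORCE is the grip in N (left out, the last holds). Time passes only in rows, so rows that do not move let the fingers close. It gives the time, the measured TCP pose, the force and the opening at its end, in the units of the state.
- get_obs(): the state, without advancing time (a new reading comes with each control period).
- imaging.camera(name): name is "scene" or "top"; returns the picture (420x560x3 uint8, red, green, blue); there is no depth.
- imaging.camera_params(name): a dict with "camera_matrix" (3x3 intrinsics, pixels), "k1" (the pictures are not rectified: a ray, as slopes to the right and down, at radius r is drawn at 1 + k1 r^2 times it, then the intrinsics apply), "xyz" and "rotation" of the camera in the world. Camera axes: x right, y down, z forward; pixel columns grow to the right and rows downward; lengths in m; the calibration is good to about 2 mm. A picture is of the moment at which its call begins. camera_params takes no time and is no camera call.
- robot.hand_in(): hands the job in, once; it reports no verdict.
Trained networks look in the newest picture that a camera, given by its name, has taken for a name from the list of things; names that differ only in an ending like _2 or _b are one class to them, and where a whole thing is asked for, a point or a joint stands for the part that bears it (a point fixed in the world has none). Each returns a list of dicts, best first, with "confidence" (0 to 1); they miss things now and then, are a little off and sometimes report something else, mostly with a low value. They report only what shows in the picture. A call takes as long as a camera call.
- imaging.cut_out(camera, target): "pixels" (420x560 bool, what is visible of it) and "box" ([centre column, centre row, width, height] in pixels, round what is visible of it).
- imaging.tip_of(camera, target): "pixel" ([column, row] in pixels: a listed point, or the origin of a listed thing).
The state is a dict: "time": time; "q": joint angles; "joint_velocities": joint speeds; "joint_torque": joint torques, N m; "position": TCP position; "tool_rot": TCP orientation; "ft_force": force on the tool from outside, world axes, zero at the start; "moment": the same for the moment, N m; "grip_width": finger opening in m.
Only numpy, scipy, OpenCV 4.12 (cv2) and the standard library are available. Lean on these libraries where they do the work, as an engineer would, in place of code of your own. Each camera call takes 0.05 s, during which the arm holds its last target. There are 200 camera calls.

TASK

The air scribe needs a little more pressure: with a fingertip, push the raised metal bar of the black click-stop dial on top of the grey air regulator round clockwise (seen from above) by exactly four clicks from where it stands, and leave it resting in that fourth click with the hand clear. Push gently; do not go past the fourth click, and do not click it the other way from where it started. Nothing is to be pinched or lifted, and the stamp, bottle, tape roll and sanding block standing round it stay where they are.

Things in the scene. Friction and masses are not known exactly. Their poses are not given: they have to be found in the camera images.
- regulator: grey metal box 130 x 130 mm, top face 55 mm above the bench, on a 160 x 130 x 6 mm steel plate, screwed to the bench; a round gauge sticks out of its front (-x) face, two brass unions out of its back. Origin at the centre of its underside; x points from the gauge side to the unions, z up
- dial_seat: fixed aluminium collar, 120 mm across and 4 mm thick, on the centre of the regulator's top, with 12 dark marks 30 degrees apart, one for each click position; it carries the dial. It may be mounted at any angle. Origin at the centre of its underside, z up
- dial_axis (a point): point on the dial's upright turning axis at the upper face of its disc, 71 mm above the bench. The dial is a black disc 96 mm across (its face is flat but for the bar)
- dial_bar (a point): middle of the top of the dial's one raised bar, 97 mm above the bench; it goes round with the dial. The bar is radial, from 11 to 47 mm from the axis, 10 mm thick, and stands 26 mm above the disc, in bare aluminium, with upright sides and a dark line along its top; nothing else stands on the disc
- dial (a joint): turn of the dial in rad from where it stood at the start (0 at the start), growing clockwise seen from above. It clicks every 30 degrees (0.5236 rad): resistance rises to about 0.14 to 0.22 N m a quarter of a click pitch (7.5 degrees) past each rest position, vanishes half way, and the dial then snaps forward by itself into the next rest position and stays there. Stops only at -3.0 and 3.6 rad
- brass_stamp: small turned brass-coloured hand stamp standing upright, 27 mm across the foot, 45 mm high, loose; origin at the centre of its underside
- resin_bottle: yellow-orange bottle with red cap, 52 mm across, 105 mm high, loose; origin at the centre of its underside
- tape_roll_2: roll of cream masking tape lying flat, about 100 mm across, 20 mm high, loose; origin at the centre of its underside
- sanding_block: black and grey sanding block, 36 x 72 x 26 mm, loose; origin at the centre of its underside

How it is judged:
By the outcome, as a careful person would: the job done as asked, in the order asked, and still so for the second after the job is handed in, with the robot touching nothing.
It also fails if it takes over 54 s, if anything falls off the work surface, if the arm or the gripper's body presses on something with over 40 N, if the wrist force passes 120 N, or if a joint passes its speed limit or range.

## Working session

There is one attempt and no reset: what is moved stays moved. The work goes in short steps, Python scripts to look and compute and a shell command to move; the robot and the scene stay as the last step left them, time stands still between calls to the robot, and variables do not carry over. Pictures are saved under pics/ and viewed, about 8 in all and at most 12, crops included, and the job is handed in when it is done.

```bash
mkdir -p pics; cat > h.py <<'E'
import numpy as np, cv2
from rig import get_obs, imaging, robot
from scipy.spatial.transform import Rotation as R
def cp(c):
    p=imaging.camera_params(c); r=np.array(p["rotation"],float)
    r=r if r.shape==(3,3) else R.from_quat(r).as_matrix()
    return np.array(p["camera_matrix"]),p["k1"],np.array(p["xyz"]),r
def toworld(c,px,z):
    K,k,t,r=cp(c); d=np.linalg.solve(K,[px[0],px[1],1.]); d=d[:2]; s=d.copy()
    for _ in range(20): s=d/(1+k*(s@s))
    v=r@np.array([*s,1]); return t+v*(z-t[2])/v[2]
def topix(c,p):
    K,k,t,r=cp(c); v=r.T@(np.array(p)-t); s=v[:2]/v[2]; s=s*(1+k*s@s); return (K@[*s,1])[:2]
def snap(c,n):
    im=imaging.camera(c); cv2.imwrite(f"pics/{n}.png",im[:,:,::-1]); return im
E
python3 - <<'E'
from h import *
o=get_obs(); print(o["time"],o["position"],R.from_quat(o["tool_rot"]).as_matrix().round(3))
a=snap("top","a"); b=snap("scene","b")
cv2.imwrite("pics/top1.png",a[:,:,::-1]);
for c in("top","scene"):
    print(c,cp(c)[2],cp(c)[3].round(2).tolist())
    for n,z in(("dial_axis",.071),("dial_bar",.097),("regulator",0),("brass_stamp",0),("resin_bottle",0),("tape_roll_2",0),("sanding_block",0)):
        for d in imaging.tip_of(c,n)[:2]: print(n,np.round(d["pixel"],1),round(d["confidence"],2),toworld(c,d["pixel"],z).round(4))
E
```

```text
0.0 [0.25370268 0.57032104 0.19624869] [[-0.001  0.407  0.914]
 [-0.002  0.914 -0.407]
 [-1.    -0.002 -0.   ]]
top [0.49122454 0.06838804 0.99249874] [[0.02, -1.0, 0.06], [-1.0, -0.03, -0.02], [0.02, -0.06, -1.0]]
dial_axis [305.5 175.4] 0.95 [0.5956 0.0153 0.071 ]
dial_bar [319.8 184.2] 0.68 [ 0.5781 -0.0081  0.097 ]
brass_stamp [321.2 180.8] 0.51 [ 0.5941 -0.019   0.    ]
brass_stamp [227.9 187.5] 0.46 [0.5765 0.1583 0.    ]
resin_bottle [236.1 114.2] 0.77 [0.7184 0.1473 0.    ]
tape_roll_2 [377.1 220. ] 0.64 [ 0.5219 -0.1275  0.    ]
sanding_block [281.5 254.5] 0.56 [0.4522 0.0533 0.    ]
scene [ 0.18856826 -0.44031891  0.8025616 ] [[0.82, -0.43, 0.38], [-0.57, -0.61, 0.55], [-0.01, -0.67, -0.74]]
dial_axis [323.4 231.1] 0.92 [0.5962 0.0123 0.071 ]
dial_bar [323.4 232.8] 0.68 [ 0.5792 -0.007   0.097 ]
dial_bar [318.2 252.6] 0.54 [ 0.5428 -0.038   0.097 ]
regulator [319.5 253.2] 0.97 [ 0.5927  0.0145 -0.    ]
brass_stamp [273.2 214.2] 0.57 [0.5754 0.1583 0.    ]
resin_bottle [330.7 188.5] 0.93 [0.7287 0.1471 0.    ]
tape_roll_2 [337.2 317.3] 0.97 [ 0.5284 -0.1215  0.    ]
sanding_block [249.2 273.5] 0.95 [0.4476 0.0555 0.    ]
```

View pics/a.png

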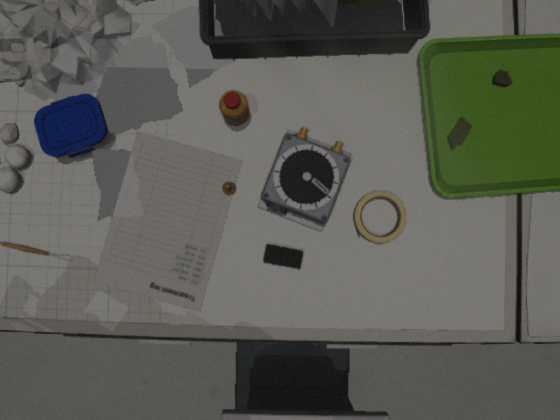

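View pics/b.png

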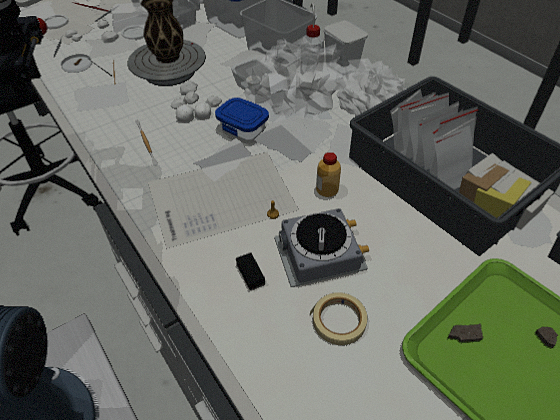

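The top picture shows the regulator at about (305,178), with the dial hub at about (306,176) and the bar pointing lower right to about (325,190). The stamp (229,188), bottle (234,107), tape (380,217) and block (283,257) are all clear of the box. The scene picture agrees. Next I'll refine the bar angle.

```bash
cat >> h.py <<'E'
def bar(c,im,ax,guess,z=.097):
    # bright-strip score: mean brightness of bar top (both sides of dark line) vs angle
    g=cv2.GaussianBlur(cv2.cvtColor(im,cv2.COLOR_RGB2GRAY),(0,0),.7).astype(np.float32)
    best=[]
    for a in np.radians(np.arange(guess-180,guess+180,1)):
        u=np.array([np.cos(a),np.sin(a)]);n=np.array([-u[1],u[0]])
        P=np.array([topix(c,[*(ax+u*r+n*s),z]) for r in np.linspace(.014,.044,9) for s in(-.003,0,.003)],np.float32)
        best.append((cv2.remap(g,P[None,:,0],P[None,:,1],1).mean(),np.degrees(a)))
    best=np.array(best); i=best[:,0].argmax(); m=best[max(0,i-10):i+11]; w=np.clip(m[:,0]-m[:,0].min(),0,None)**2
    return (w@m[:,1])/w.sum(), best[i].round(1)
E
python3 - <<'E'
from h import *
ax=np.array([.596,.014])
for c,n in(("top","a"),("scene","b")):
    im=cv2.imread(f"pics/{n}.png")[:,:,::-1].copy()
    print(c,bar(c,im,ax,-129))
    p=topix(c,[*ax,.071]).astype(int); k=im[p[1]-45:p[1]+45,p[0]-45:p[0]+45]
    k=cv2.convertScaleAbs(cv2.resize(k,None,fx=4.4,fy=4.4,interpolation=2)[:,:,::-1],alpha=1.6)
    for r,z in((.06,.059),(.048,.071)):
        P=[(topix(c,[ax[0]+r*np.cos(t),ax[1]+r*np.sin(t),z])-p+45.5)*4.4 for t in np.linspace(0,6.28,90)]
        cv2.polylines(k,[np.int32(P)],True,(0,0,255),1)
    cv2.imwrite(f"pics/c{c}.png",k)
cv2.imwrite("pics/c.png",np.hstack([cv2.imread("pics/ctop.png"),cv2.imread("pics/cscene.png")]))
E
```

```text
Traceback (most recent call last):
  File "h.py", line 22, in bar
    P=np.array([topix(c,[*(ax+u*r+n*s),z]) for r in np.linspace(.014,.044,9) for s in(-.003,0,.003)],np.float32)
                ~~~~~^^^^^^^^^^^^^^^^^^^^^
  File "h.py", line 13, in topix
    K,k,t,r=cp(c); v=r.T@(np.array(p)-t); s=v[:2]/v[2]; s=s*(1+k*s@s); return (K@[*s,1])[:2]
            ~~^^^
  File "h.py", line 5, in cp
    p=imaging.camera_params(c); r=np.array(p["rotation"],float)
ValueError: time passes only in moves, steps and waits
```

```bash
sed -i 's/^def cp(c):/import functools\n@functools.lru_cache(None)\ndef cp(c):/' h.py
cat > v.py <<'E'
from h import *
def view(ims,ax,out):
  K=[]
  for c,im in ims:
    print(c,bar(c,im,ax,-129))
    p=topix(c,[*ax,.071]).astype(int); k=im[p[1]-45:p[1]+45,p[0]-45:p[0]+45]
    k=cv2.convertScaleAbs(cv2.resize(k,None,fx=4.4,fy=4.4,interpolation=2)[:,:,::-1],alpha=1.6)
    for r,z in((.06,.059),(.048,.071)):
        P=[(topix(c,[ax[0]+r*np.cos(t),ax[1]+r*np.sin(t),z])-p+45.5)*4.4 for t in np.linspace(0,6.28,90)]
        cv2.polylines(k,[np.int32(P)],True,(0,0,255),1)
    K.append(k)
  cv2.imwrite(f"pics/{out}.png",np.hstack(K))
E
python3 - <<'E'
from v import *
view([(c,cv2.imread(f"pics/{n}.png")[:,:,::-1].copy()) for c,n in(("top","a"),("scene","b"))],np.array([.596,.014]),"c")
E
```

```text
top (np.float64(-132.1620178150684), array([  75.4, -132. ]))
scene (np.float64(-297.2938210886926), array([ 108.1, -299. ]))
```

View pics/c.png

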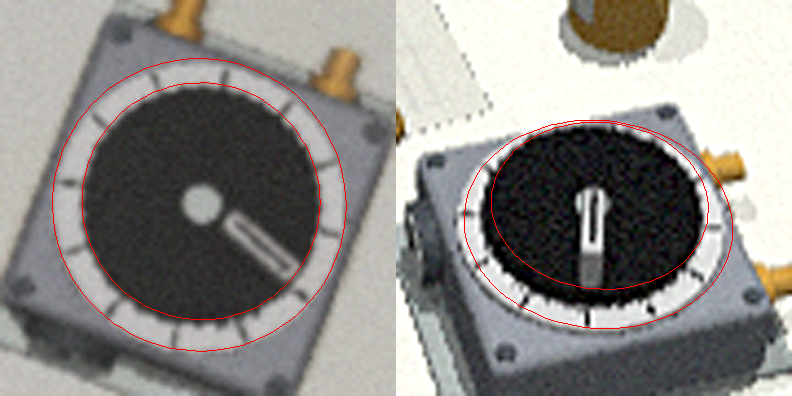

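```bash
cat > t.py <<'E'
import sys
from h import *
AX=np.array([.595,.013]); A0=-131.5
def tgt(phi,gap,z,r=.030):  # pushing-face pose for dial angle phi (deg cw), gap mm to bar face
    a=np.radians(A0-phi); u=np.array([np.cos(a),np.sin(a)]); n=np.array([-u[1],u[0]])
    y=np.array([*-u,0]); x=np.array([0,0,-1.])
    return np.array([*(AX+r*u+(.0145+gap/1e3)*n),z]), R.from_matrix(np.column_stack([x,y,np.cross(x,y)]))
def state():
    o=get_obs(); return o,np.array(o["position"]),R.from_quat(o["tool_rot"])
def face():  # dial angle at which bar would touch the face, from pose
    o,p,r=state(); d=p[:2]-AX; y=r.as_matrix()[:,1]; 
    s=np.hypot(*d); b=np.degrees(np.arctan2(d[1],d[0])-np.arcsin(.0145/s)); return (A0-b+180)%360-180
if __name__=="__main__":
    o,p,r=state(); f=np.array(o["ft_force"])
    print("t",round(o["time"],2),p.round(4),"F",f.round(1),"M",np.round(o["moment"],2),"q",np.round(o["q"],2),"face",face().round(1))
    for arg in sys.argv[1:]:
        P,Q=tgt(*map(float,arg.split(",")))
        print(arg,"shift",(1e3*r.inv().apply(P-p)).round(1),"turn",np.degrees((r.inv()*Q).as_rotvec()).round(1)); p,r=P,Q
E
python3 t.py 0,10,.197 0,10,.079
```

```text
t 0.8 [0.2541 0.571  0.1973] F [0.2 0.6 0.3] M [-0.03 -0.01  0.01] q [ 0.97  0.53  1.43  0.    1.18 -0.18] face 108.4
0,10,.197 shift [ 3.000e-01 -4.071e+02  5.527e+02] turn [17.5  0.  -0. ]
0,10,.079 shift [118.   0.   0.] turn [0. 0. 0.]
```

```bash
python3 -m inch '[[0,[0,-37,50],[0,0,0]],[0,[0,-37,50],[0,0,0]],[0,[0,-37,50],[0,0,0]],[0,[0,-37,50],[0,0,0]],[0,[0,-37,50],[0,0,0]],[0,[0,-37,50],[0,0,0]],[0,[0,-37,50],[0,0,0]],[0,[0,-37,50],[0,0,0]],[0,[0,-37,50],[0,0,0]],[0,[0,-37,50],[0,0,0]]]' 10; python3 t.py 0,10,.197 0,10,.079
```

```text
time: 2.05
position: [0.5669, 0.0309, 0.1991]
tool_rot: [0.147, 0.689, -0.141, 0.696]
ft_force: [1.5, -0.3, 0.5]
grip_width: 0.0021
t 2.05 [0.5669 0.0309 0.1991] F [ 1.5 -0.3  0.5] M [ 0.02 -0.07 -0.02] q [-0.15  0.44  1.59  0.01  1.1  -1.31] face 106.8
0,10,.197 shift [  2.  -41.4  46.9] turn [18.   0.3 -0.6]
0,10,.079 shift [118.   0.   0.] turn [0. 0. 0.]
```

```bash
python3 -m inch '[[0,[1,-20,23],[0,0,0]],[0,[1,-20,23],[0,0,0]],[0,[0,0,0],[9,0,0]],[0,[0,0,0],[9,0,0]],[0,[0,0,0],[0,0,0]]]'; python3 t.py 0,10,.197 0,10,.079
```

```text
time: 2.68
position: [0.5975, -0.033, 0.1971]
tool_rot: [0.259, 0.655, -0.252, 0.663]
ft_force: [-0.7, -0.1, 0.4]
grip_width: 0.0004
t 2.67 [ 0.5975 -0.033   0.1971] F [-0.7 -0.1  0.4] M [0.03 0.04 0.02] q [-0.25  0.49  1.51  0.01  1.13 -1.08] face -26.3
0,10,.197 shift [ 0.1  2.7 -7.9] turn [-0.9  0.4 -0.8]
0,10,.079 shift [118.   0.   0.] turn [0. 0. 0.]
```

```bash
python3 -m inch '[[0,[0,3,-8],[-1,0.4,-0.8]],[0,[40,0,0],[0,0,0]],[0,[35,0,0],[0,0,0]],[0,[25,0,0],[0,0,0]],[0,[0,0,0],[0,0,0]]]'; python3 t.py 0,10,.079; python3 - <<'E'
from v import *
im=snap("scene","d"); p=topix("scene",[.596,.014,.08]).astype(int)
k=im[p[1]-80:p[1]+60,p[0]-90:p[0]+90]; cv2.imwrite("pics/dc.png",cv2.resize(k[:,:,::-1],None,fx=4,fy=4,interpolation=2))
E
```

```text
time: 3.3
position: [0.594, -0.022, 0.0963]
tool_rot: [0.244, 0.663, -0.245, 0.664]
ft_force: [0.3, 0.2, -0.1]
grip_width: 0.0001
t 3.3 [ 0.594  -0.022   0.0963] F [ 0.3  0.2 -0.1] M [0.02 0.   0.01] q [-0.22  0.62  1.6  -0.    0.92 -1.09] face -15.4
0,10,.079 shift [17.3 -3.2  2. ] turn [1.  0.1 0. ]
```

View pics/dc.png

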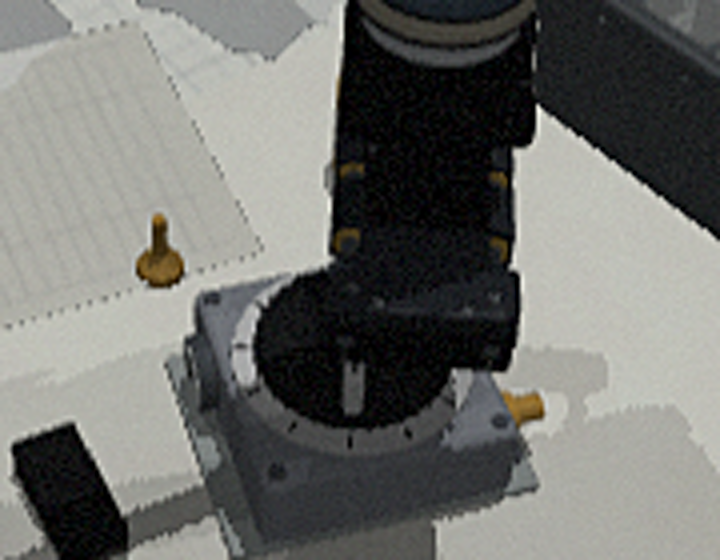

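```bash
python3 - <<'E'
from v import *
im=cv2.imread("pics/d.png"); p=topix("scene",[.596,.014,.08]).astype(int)
k=im[p[1]-50:p[1]+40,p[0]-60:p[0]+60]; k=cv2.resize(cv2.convertScaleAbs(cv2.GaussianBlur(k,(0,0),.8),alpha=5),None,fx=6,fy=6,interpolation=2)
r=R.from_quat([0.244,0.663,-0.245,0.664]); T=np.array([.594,-.022,.0963])
for x in(0,-.05):
  q=[((topix("scene",T+r.apply([x,y,z]))-p+[60.5,50.5])*6) for y,z in((-.015,-.0095),(.015,-.0095),(.015,.0095),(-.015,.0095))]
  cv2.polylines(k,[np.int32(q)],True,(0,0,255) if x==0 else (0,255,0),1)
cv2.imwrite("pics/dd.png",k)
E
```

```text
(no output)
```

View pics/dd.png

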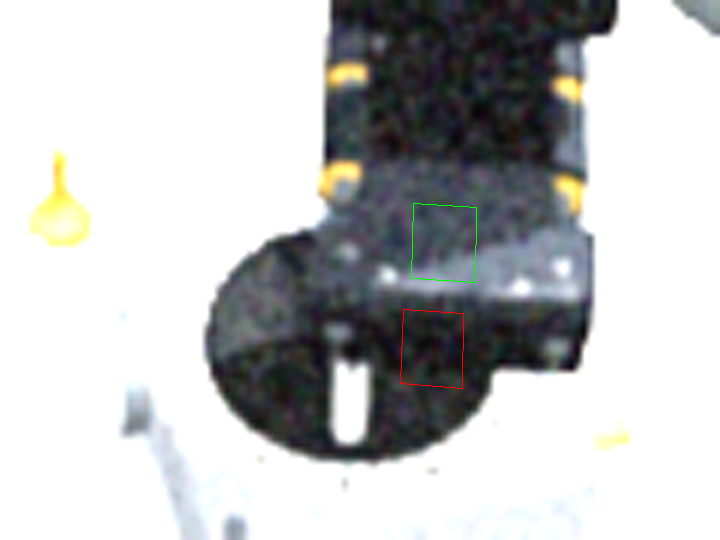

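The brightened view puts the bar at about (350,400). The projected fingertip outline at about (432,348) lies on its counter-clockwise side, with a gap between them, so I'll lower it.

```bash
python3 -m inch '[[0,[0,-3,2],[1,0,0]],[0,[9,0,0],[0,0,0]],[0,[9,0,0],[0,0,0]],[0,[0,0,0],[0,0,0]]]'; python3 t.py 0,2,.079 5,0,.079 10,0,.079 15,0,.079 20,0,.079
```

```text
time: 3.85
position: [0.5973, -0.0262, 0.082]
tool_rot: [0.251, 0.657, -0.251, 0.665]
ft_force: [0.3, -0.1, -0.3]
grip_width: 0.0003
t 3.85 [ 0.5973 -0.0262  0.082 ] F [ 0.3 -0.1 -0.3] M [-0.05  0.01 -0.  ] q [-0.23  0.64  1.61 -0.    0.88 -1.07] face -23.2
0,2,.079 shift [  2.9  -2.2 -11.2] turn [-0.   0.6 -0.2]
5,0,.079 shift [ 0.  -1.1 -4.7] turn [5. 0. 0.]
10,0,.079 shift [ 0.  -1.1 -2.7] turn [5. 0. 0.]
15,0,.079 shift [ 0.  -1.1 -2.7] turn [5. 0. 0.]
20,0,.079 shift [ 0.  -1.1 -2.7] turn [5. 0. 0.]
```

```bash
python3 -m inch '[[0,[3,-2,-6],[0,0.6,0]],[0,[0,0,-5],[0,0,0]],[0,[0,0,0],[0,0,0]]]'; python3 t.py; python3 -m inch '[[0,[0,-1,-4],[5,0,0]],[0,[0,0,0],[0,0,0]]]'; python3 t.py;  python3 -m inch '[[0,[0,-1,-2.5],[5,0,0]],[0,[0,0,0],[0,0,0]]]'; python3 t.py 10,0,.079 15,0,.079 20,0,.079
```

```text
time: 4.22
position: [0.5869, -0.02, 0.0788]
tool_rot: [0.252, 0.661, -0.249, 0.661]
ft_force: [0.0, 0.1, -0.2]
grip_width: 0.0008
t 4.22 [ 0.5869 -0.02    0.0788] F [ 0.   0.1 -0.2] M [-0.03  0.02  0.01] q [-0.23  0.63  1.63  0.01  0.88 -1.08] face -2.5
time: 4.47
position: [0.5834, -0.018, 0.0791]
tool_rot: [0.281, 0.649, -0.278, 0.65]
ft_force: [-0.1, -0.3, -0.5]
grip_width: 0.0011
t 4.47 [ 0.5834 -0.018   0.0791] F [-0.1 -0.3 -0.5] M [ 0.06 -0.02  0.04] q [-0.22  0.63  1.64  0.    0.87 -0.99] face 4.9
time: 4.72
position: [0.5817, -0.0171, 0.0795]
tool_rot: [0.309, 0.636, -0.306, 0.638]
ft_force: [0.5, 1.1, -0.2]
grip_width: 0.0006
t 4.72 [ 0.5817 -0.0171  0.0795] F [ 0.5  1.1 -0.2] M [-0.03  0.01 -0.05] q [-0.22  0.63  1.65  0.    0.86 -0.9 ] face 8.5
10,0,.079 shift [ 0.5 -0.9 -0.8] turn [ 0.   0.  -0.3]
15,0,.079 shift [ 0.  -1.1 -2.7] turn [5. 0. 0.]
20,0,.079 shift [ 0.  -1.1 -2.7] turn [5. 0. 0.]
```

```bash
python3 -m inch '[[0,[0,-1.5,-2.5],[3,0,0]],[0,[0,0,0],[0,0,0]]]' >/dev/null; python3 t.py;  python3 -m inch '[[0,[0,-1,-2],[4,0,0]],[0,[0,0,0],[0,0,0]]]'>/dev/null; python3 t.py 15,0,.079 20,0,.079
```

```text
t 4.97 [ 0.5797 -0.0164  0.0797] F [ 0.   0.3 -0.4] M [-0.04 -0.03  0.02] q [-0.22  0.62  1.65  0.    0.86 -0.85] face 11.9
t 5.22 [ 0.5786 -0.0157  0.0799] F [ 0.2 -0.9 -0. ] M [-0.09  0.02 -0.03] q [-0.22  0.62  1.66  0.    0.86 -0.78] face 14.3
15,0,.079 shift [ 0.9 -0.5 -0.4] turn [-1.6  0.1 -0.4]
20,0,.079 shift [ 0.  -1.1 -2.7] turn [5. 0. 0.]
```

```bash
for i in 1; do python3 -m inch '[[0,[0.5,-1,-2],[2,0,0]],[0,[0,0,0],[0,0,0]]]' >/dev/null; python3 t.py;  python3 -m inch '[[0,[0.5,-0.5,-2],[3,0,0]],[0,[0,0,0],[0,0,0]]]'>/dev/null; python3 t.py 20,0,.079 25,0,.079; done
python3 - <<'E'
from v import *
im=snap("scene","e")[:,:,::-1]; p=topix("scene",[.596,.014,.08]).astype(int)
k=im[p[1]-50:p[1]+40,p[0]-60:p[0]+60]; k=cv2.resize(cv2.convertScaleAbs(cv2.GaussianBlur(k,(0,0),.6),alpha=4),None,fx=6,fy=6,interpolation=2)
from t import *
o,T,r=state()
for x in(0,-.05):
  q=[((topix("scene",T+r.apply([x,y,z]))-p+[60.5,50.5])*6) for y,z in((-.015,-.0095),(.015,-.0095),(.015,.0095),(-.015,.0095))]
  cv2.polylines(k,[np.int32(q)],True,(0,0,255) if x==0 else (0,255,0),1)
cv2.imwrite("pics/ee.png",k)
E
```

```text
t 5.47 [ 0.577  -0.0146  0.0794] F [-0.2 -0.6 -0.2] M [-0.1   0.02 -0.04] q [-0.22  0.62  1.66  0.    0.85 -0.75] face 17.6
t 5.72 [ 0.5758 -0.0132  0.0789] F [ 0.3  0.6 -0.7] M [-0.06  0.02  0.02] q [-0.22  0.62  1.67  0.    0.85 -0.69] face 21.3
20,0,.079 shift [-0.1 -0.6  0.7] turn [-1.6  0.1 -0.4]
25,0,.079 shift [ 0.  -1.1 -2.7] turn [ 5. -0.  0.]
```

View pics/ee.png

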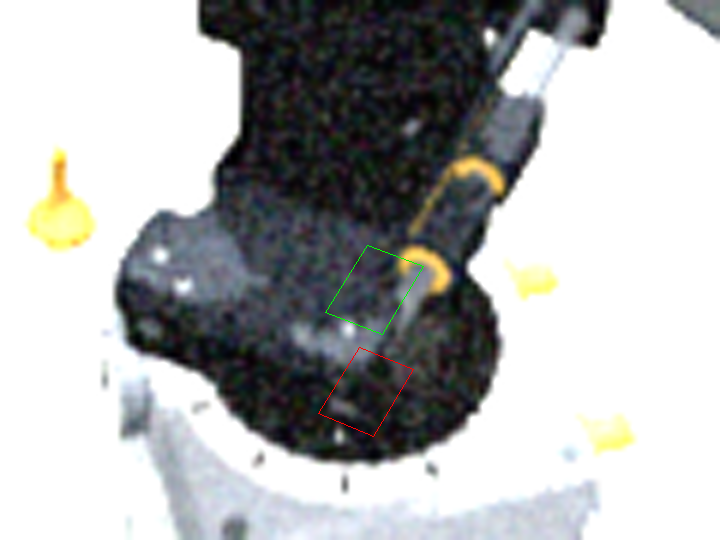

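The brightened scene no longer shows the bar where it was, at about (350,400). There is only a small bright spot at (340,435), next to the finger outline. I'll check with the top camera.

```bash
python3 - <<'E'
from v import *
from t import *
im=snap("top","f")[:,:,::-1]; im2=snap("scene","f2")[:,:,::-1]; K=[]
o,T,r=state()
for c,i in(("top",im),("scene",im2)):
  p=topix(c,[.596,.014,.08]).astype(int); s=9
  k=i[p[1]-33:p[1]+33,p[0]-22:p[0]+22] if c=="scene" else i[p[1]-33:p[1]+33,p[0]-22:p[0]+22]
  K.append(cv2.resize(cv2.convertScaleAbs(k,alpha=3),None,fx=s,fy=s,interpolation=2))
cv2.imwrite("pics/ff.png",np.hstack(K))
for c in("top","scene"):
  for d in imaging.tip_of(c,"dial_bar")[:2]: print(c,d,toworld(c,d["pixel"],.097))
E
```

```text
scene {'pixel': [324.7, 234.8], 'confidence': 0.98} [ 0.57817072 -0.01221867  0.097     ]
scene {'pixel': [251.6, 271.8], 'confidence': 0.71} [ 0.42169234 -0.00383639  0.097     ]
```

View pics/ff.png

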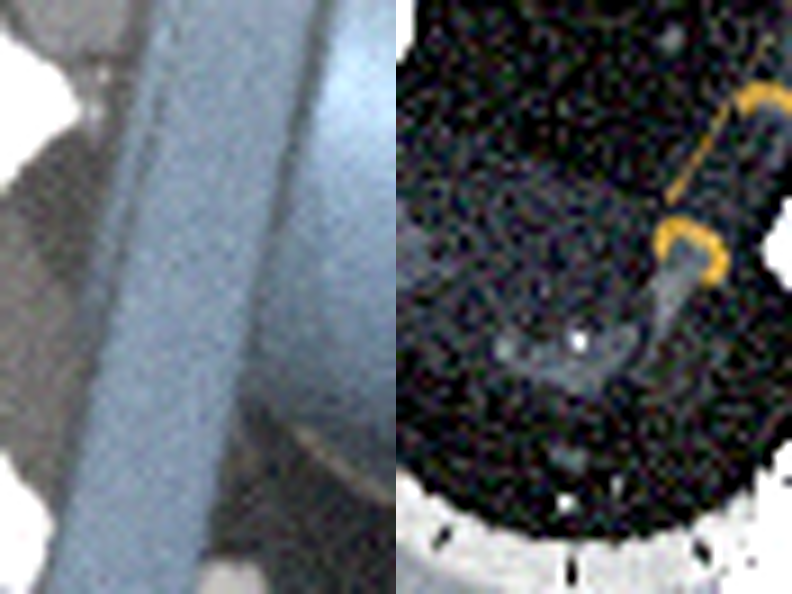

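```bash
python3 - <<'E'
from t import *
p=topix("scene",[.596,.014,.08]).astype(int)
for f in(0,5,10,20,30,40):
  a=np.radians(A0-f); print(f,[((topix("scene",[*(AX+.047*np.array([np.cos(a),np.sin(a)])),z])-p+[22.5,33.5])*9+[396-16,16]).round() for z in(.072,.097)])
o,T,r=state()
for x in(0,-.02):
  print([((topix("scene",T+r.apply([x,y,z]))-p+[22.5,33.5])*9+[380,16]).round().tolist() for y,z in((-.015,-.0095),(.015,-.0095),(.015,.0095),(-.015,.0095))])
E
```

```text
0 [array([567., 524.]), array([573., 450.])]
5 [array([547., 522.]), array([553., 448.])]
10 [array([528., 518.]), array([534., 444.])]
20 [array([491., 507.]), array([496., 432.])]
30 [array([457., 491.]), array([461., 416.])]
40 [array([427., 471.]), array([431., 396.])]
[[516.0, 484.0], [577.0, 385.0], [659.0, 417.0], [599.0, 518.0]]
[[520.0, 424.0], [582.0, 325.0], [665.0, 357.0], [604.0, 458.0]]
```

Both views are ambiguous because the hand hides too much. I'll lift straight up, step aside and look at the dial properly.

```bash
python3 -m inch '[[0,[-20,0,0],[0,0,0]],[0,[-50,0,0],[0,0,0]],[0,[-40,0,0],[0,0,0]],[0,[0,0,50],[0,0,0]],[0,[0,0,50],[0,0,0]],[0,[0,0,0],[0,0,0]]]'; python3 - <<'E'
from v import *
view([(c,snap(c,"g"+c)) for c in("top","scene")],np.array([.595,.013]),"g")
for c in("top","scene"):
  for d in imaging.tip_of(c,"dial_bar")[:2]:
    w=toworld(c,d["pixel"],.097); print(c,d,w,np.degrees(np.arctan2(w[1]-.013,w[0]-.595)))
E
```

```text
time: 6.72
position: [0.6219, -0.1046, 0.193]
tool_rot: [0.371, 0.601, -0.367, 0.606]
ft_force: [-0.1, 0.5, -0.0]
grip_width: 0.0006
top (np.float64(-131.86346912142372), array([ 114.4, -132. ]))
scene (np.float64(-297.7228317385716), array([ 118.6, -299. ]))
top {'pixel': [320.3, 184.9], 'confidence': 0.75} [ 0.5768963  -0.00902805  0.097     ] -129.4149866809022
scene {'pixel': [322.6, 235.8], 'confidence': 0.72} [ 0.57348742 -0.01184352  0.097     ] -130.8900595870216
scene {'pixel': [337.0, 318.7], 'confidence': 0.19} [ 0.48544928 -0.16185657  0.097     ] -122.0678689792547
```

View pics/g.png

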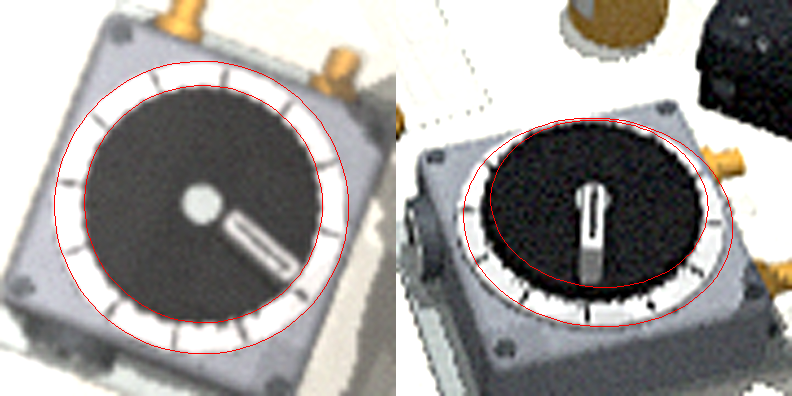

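The bar is still at its starting angle (about -131 deg in both cameras), so the finger never made contact. I'll check where the fingertip really is, using the projected TCP in this clearer view.

```bash
python3 - <<'E'
from t import *
K=[]
o,T,r=state(); print(T)
for c in("scene","top"):
  i=cv2.imread(f"pics/g{c}.png"); p=topix(c,T).astype(int); s=5
  y0=max(0,p[1]-50);x0=p[0]-40
  k=cv2.resize(cv2.convertScaleAbs(i[y0:y0+100,x0:x0+80],alpha=3),None,fx=s,fy=s,interpolation=2)
  for x,col in((0,(0,0,255)),(-.019,(0,255,255)),(-.07,(0,255,0))):
    q=[(topix(c,T+r.apply([x,y,z]))-[x0,y0]+.5)*s for y,z in((-.015,-.0095),(.015,-.0095),(.015,.0095),(-.015,.0095))]
    cv2.polylines(k,[np.int32(q)],True,col,1)
  K.append(k)
cv2.imwrite("pics/h.png",np.hstack(K))
E
```

```text
[ 0.6188781  -0.09991117  0.19207342]
```

View pics/h.png

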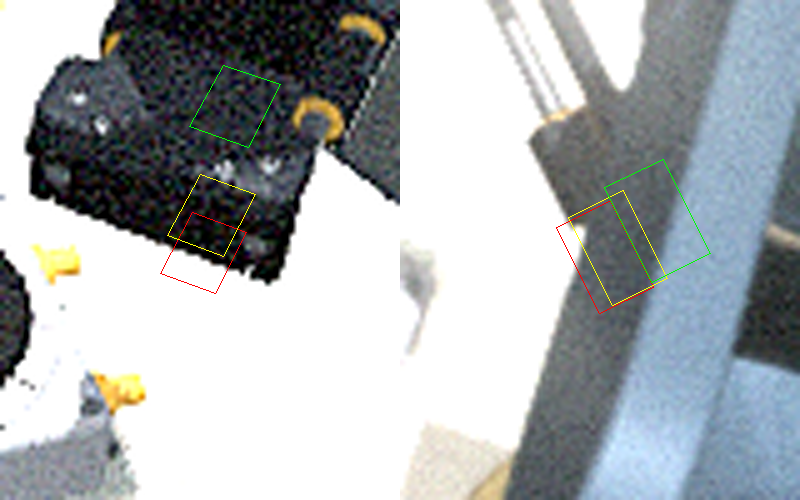

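```bash
python3 - <<'E'
from t import *
o,T,r=state(); p=topix("scene",T).astype(int); y0=max(0,p[1]-50);x0=p[0]-40
for X in(-.07,-.09):
  for y in(-.095,.095):
    print(X,y,[((topix("scene",T+r.apply([X,y,z]))-[x0,y0]+.5)*5).round().tolist() for z in(-.0375,.0375)])
print(o["grip_width"],r.as_matrix().round(2).tolist(), p)
for c in ("scene",):
  imaging.camera(c)
  for d in imaging.cut_out(c,"dial_bar")[:2]: print(d["box"],d["confidence"],d["pixels"].sum())
E
```

```text
-0.07 -0.095 [[3.0, 272.0], [248.0, 366.0]]
-0.07 0.095 [[225.0, -111.0], [442.0, -42.0]]
-0.09 -0.095 [[9.0, 227.0], [260.0, 321.0]]
-0.09 0.095 [[234.0, -157.0], [456.0, -88.0]]
0.00022360887715242836 [[0.0, 0.89, 0.46], [0.0, 0.46, -0.89], [-1.0, 0.0, -0.0]] [380 221]
[321.8, 234.3, 49.6, 39.2] 0.64 1608
```

```bash
python3 - <<'E'
from t import *
i=cv2.imread("pics/gscene.png"); p=np.array([380,221])
k=i[121:251,290:450].astype(float); k=255*(k/255)**.5
K=cv2.resize(np.uint8(k),None,fx=4.5,fy=4.5,interpolation=cv2.INTER_CUBIC)
cv2.imwrite("pics/i.png",K)
E
```

```text
(no output)
```

View pics/i.png

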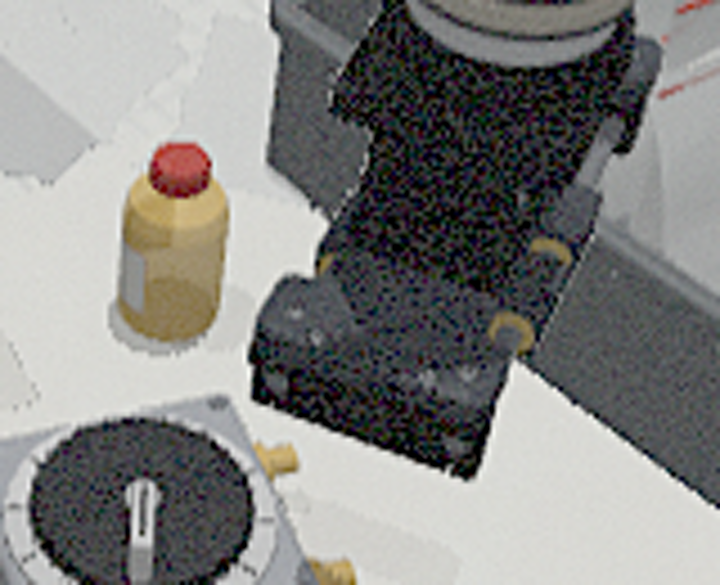

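This crop shows no fingertip below the hand's lower edge (about (250,400) to (475,475)), though the reported pose would put one there. The finger also passed over the bar without touching it. The real tip therefore seems higher than reported, so I'll find it by touching down lightly on the flat disc, clear of the bar.

```bash
python3 t.py 0,11,.192 0,11,.085
```

```text
t 7.03 [ 0.6191 -0.0997  0.1923] F [1.  0.3 0.1] M [-0.08 -0.01 -0.02] q [-0.34  0.53  1.44  0.    1.17 -0.82] face -46.3
0,11,.192 shift [  0.4  11.7 -76.6] turn [-21.1  -0.   -0.3]
0,11,.085 shift [107.   0.   0.] turn [0. 0. 0.]
```

```bash
python3 -m inch '[[0,[0,6,-38],[0,0,0]],[0,[0,6,-38],[0,0,0]],[0,[0,0,0],[-10.5,0,0]],[0,[0,0,0],[-10.5,0,0]],[0,[0,0,0],[0,0,0]]]'>/dev/null; python3 t.py 0,11,.192 0,11,.085
```

```text
t 7.65 [ 0.5912 -0.0194  0.1922] F [-0.   0.6  0.5] M [ 0.02 -0.05 -0.03] q [-0.22  0.49  1.53  0.01  1.13 -1.08] face -8.4
0,11,.192 shift [ 0.2 -3.3  6.9] turn [ 0.5 -0.1 -0.3]
0,11,.085 shift [107.   0.   0.] turn [0. 0. 0.]
```

```bash
python3 -m inch '[[0,[0,-3,7],[0.5,0,0]],[0,[55,0,0],[0,0,0]],[0,[45,0,0],[0,0,0]],[0,[0,0,0],[0,0,0]]]'>/dev/null; python3 t.py 0,11,.082; python3 -m inch '[[0,[5,0,0],[0,0,0]],[0,[0,0,0],[0,0,0]]]'>/dev/null; python3 t.py 0,11,.079;
```

```text
t 8.15 [ 0.598  -0.0275  0.0918] F [-1.1 -0.2  0. ] M [ 0.02  0.02 -0.03] q [-0.23  0.62  1.6   0.01  0.91 -1.07] face -24.8
0,11,.082 shift [ 9.8 -1.7 -3.6] turn [-0.5  0.3 -0.4]
t 8.4 [ 0.6003 -0.0285  0.0892] F [-0.1 -0.3  0.7] M [-0.09  0.04 -0.04] q [-0.24  0.63  1.6   0.01  0.9  -1.07] face -28.5
0,11,.079 shift [10.1 -2.6 -6. ] turn [-0.7  0.5 -0.5]
```

```bash
python3 -m inch '[[0,[5,-2,-5],[0,0.4,-0.4]],[0,[0,0,0],[0,0,0]]]'>/dev/null; python3 t.py; python3 -m inch '[[0,[4,0,0],[0,0,0]],[0,[0,0,0],[0,0,0]]]'>/dev/null; python3 t.py;python3 -m inch '[[0,[3,0,0],[0,0,0]],[0,[0,0,0],[0,0,0]]]'>/dev/null; python3 t.py 0,11,.075
```

```text
t 8.65 [ 0.5966 -0.0268  0.0864] F [-0.2  0.5 -0.5] M [-0.02  0.01 -0.01] q [-0.23  0.63  1.61  0.    0.9  -1.07] face -22.4
t 8.9 [ 0.597  -0.0268  0.083 ] F [ 0.6 -0.4  0.1] M [ 0.02 -0.02 -0.  ] q [-0.23  0.64  1.61  0.    0.89 -1.07] face -23.1
t 9.15 [ 0.5971 -0.0268  0.0797] F [-0.6 -1.1  0.8] M [-0.02  0.02  0.02] q [-0.23  0.64  1.61  0.    0.88 -1.07] face -23.2
0,11,.075 shift [ 4.7 -1.6 -2.4] turn [-0.7  0.4 -0.3]
```

```bash
for i in 1; do python3 -m inch '[[0,[4,-1,-2],[0,0,0]],[0,[0,0,0],[0,0,0]]]'>/dev/null; python3 t.py; python3 -m inch '[[0,[3,0,0],[0,0,0]],[0,[0,0,0],[0,0,0]]]'>/dev/null; python3 t.py;python3 -m inch '[[0,[2,0,0],[0,0,0]],[0,[0,0,0],[0,0,0]]]'>/dev/null; python3 t.py; done
```

```text
t 9.4 [ 0.5947 -0.0262  0.0752] F [ 1.5 -0.2  0.3] M [-0.02 -0.01 -0.03] q [-0.23  0.65  1.62  0.    0.87 -1.07] face -19.3
t 9.65 [ 0.5946 -0.0262  0.0719] F [-0.8 -0.2  0.4] M [0.01 0.03 0.02] q [-0.23  0.65  1.62  0.    0.86 -1.07] face -19.3
t 9.9 [ 0.5948 -0.0262  0.0698] F [-0.5  0.2  0.4] M [-0.01  0.04  0.01] q [-0.23  0.65  1.62  0.    0.86 -1.07] face -19.5
```

```bash
for i in 1; do python3 -m inch '[[0,[3,0,0],[0,0,0]],[0,[0,0,0],[0,0,0]]]'>/dev/null; python3 t.py; python3 -m inch '[[0,[3,0,0],[0,0,0]],[0,[0,0,0],[0,0,0]]]'>/dev/null; python3 t.py;python3 -m inch '[[0,[3,0,0],[0,0,0]],[0,[0,0,0],[0,0,0]]]'>/dev/null; python3 t.py; done
python3 - <<'E'
from t import *
im=snap("scene","j")[:,:,::-1]; p=topix("scene",[.596,.014,.08]).astype(int)
k=im[p[1]-50:p[1]+40,p[0]-60:p[0]+60].astype(float); k=np.uint8(255*(k/255)**.5); k=cv2.resize(k,None,fx=6,fy=6,interpolation=2)
o,T,r=state(); 
for x in(0,-.05):
  q=[((topix("scene",T+r.apply([x,y,z]))-p+[60.5,50.5])*6) for y,z in((-.015,-.0095),(.015,-.0095),(.015,.0095),(-.015,.0095))]
  cv2.polylines(k,[np.int32(q)],True,(0,0,255) if x==0 else (0,255,0),1)
cv2.imwrite("pics/jj.png",k)
E
```

```text
t 10.15 [ 0.5949 -0.0262  0.0667] F [-0.8 -0.4  0.3] M [-0.02 -0.    0.03] q [-0.23  0.66  1.62  0.    0.85 -1.07] face -19.6
t 10.4 [ 0.5949 -0.0262  0.0635] F [ 0.5  0.4 -1. ] M [-0.01  0.04 -0.  ] q [-0.23  0.66  1.62  0.    0.85 -1.07] face -19.7
t 10.65 [ 0.5949 -0.0262  0.0602] F [-0.6 -0.4 -0.6] M [-0.03  0.04  0.02] q [-0.23  0.67  1.63  0.    0.84 -1.07] face -19.7
```

View pics/jj.png

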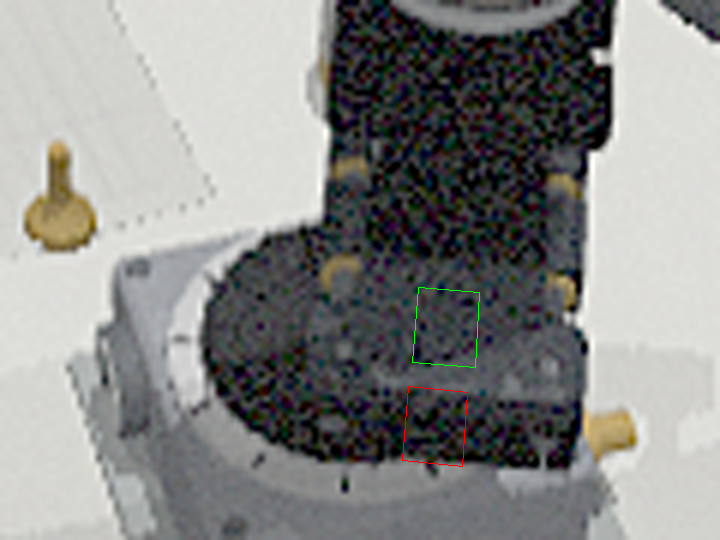

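The hand now covers the whole right half of the dial, and the reported tip height of 0.060 m is below the disc with no force at all. So the tip is well above the reported TCP. I'll keep lowering in small steps, watching the force.

```bash
s(){ python3 t.py | cut -c1-75; }
python3 -m inch '[[0,[2.5,0,0],[0,0,0]]]'>/dev/null; s; python3 -m inch '[[0,[2.5,0,0],[0,0,0]]]'>/dev/null; s;python3 -m inch '[[0,[2.5,0,0],[0,0,0]]]'>/dev/null; s; python3 -m inch '[[0,[2.5,0,0],[0,0,0]]]'>/dev/null; s; python3 - <<'E'
from t import *
a=cv2.imread("pics/b.png"); 
for n in("j",):
  print(imaging.camera("scene").shape)
  for t in("regulator","dial_bar"):
    for d in imaging.cut_out("scene",t)[:1]: print(t,d["box"],d["confidence"])
E
```

```text
t 10.82 [ 0.5954 -0.0263  0.058 ] F [-0.3 -1.  -0. ] M [-0.06 -0.    0.03] 
t 10.95 [ 0.5954 -0.0263  0.0554] F [ 0.7  0.2 -0.1] M [-0.03  0.05 -0.08] 
t 11.07 [ 0.5954 -0.0263  0.0527] F [-0.2  0.  -0.4] M [-0.06  0.02  0.01] 
t 11.2 [ 0.5954 -0.0263  0.05  ] F [-0.3  0.9  0.8] M [-0.04  0.04  0.01] q
(420, 560, 3)
regulator [320.1, 253.6, 98.1, 70.4] 0.89
dial_bar [306.5, 231.6, 16.8, 33.6] 0.78
```

Still no contact at 0.050. The body edge also appeared about 15–35 mm higher than nominal, so I'd expect contact at around 0.035–0.05. I'll go on gently.

```bash
s(){ python3 t.py | cut -c1-75; }
python3 -m inch '[[0,[2,0,0],[0,0,0]]]'>/dev/null; s; python3 -m inch '[[0,[2,0,0],[0,0,0]]]'>/dev/null; s;python3 -m inch '[[0,[2,0,0],[0,0,0]]]'>/dev/null; s; python3 -m inch '[[0,[2,0,0],[0,0,0]]]'>/dev/null; s; python3 - <<'E'
from t import *
# compare top views: start vs now around dial; and print bar check from scene
im=snap("top","k"); sc=snap("scene","k2")
o,T,r=state(); print(T.round(4), topix("top",T).round(), topix("scene",T).round())
d=cv2.absdiff(sc,cv2.imread("pics/b.png")[:,:,::-1].copy()).max(2)>40
m=cv2.morphologyEx(d.astype(np.uint8),cv2.MORPH_OPEN,np.ones((3,3)))
for row in range(210,262,2): c=np.where(m[row])[0]; print(row,(c.min(),c.max()) if len(c) else None, end=' ')
E
```

```text
t 11.47 [ 0.5955 -0.0263  0.048 ] F [-0.3  0.2 -0.3] M [-0.02  0.02  0.  ] 
t 11.6 [ 0.5956 -0.0263  0.046 ] F [-1.2  0.4  8.2] M [-0.01  0.18  0.  ] q
t 11.72 [ 0.5962 -0.0264  0.0458] F [-2.8  1.3 20. ] M [0.16 0.66 0.04] q [
t 11.85 [ 0.5967 -0.0264  0.0459] F [-3.6  0.  13.8] M [0.1  0.64 0.04] q [
[ 0.5967 -0.0264  0.046 ] [328. 177.] [335. 252.]
210 (np.int64(0), np.int64(361)) 212 (np.int64(0), np.int64(359)) 214 (np.int64(0), np.int64(359)) 216 (np.int64(0), np.int64(361)) 218 (np.int64(0), np.int64(361)) 220 (np.int64(0), np.int64(359)) 222 (np.int64(0), np.int64(359)) 224 (np.int64(0), np.int64(359)) 226 (np.int64(0), np.int64(359)) 228 (np.int64(0), np.int64(360)) 230 (np.int64(0), np.int64(360)) 232 (np.int64(0), np.int64(358)) 234 (np.int64(128), np.int64(356)) 236 (np.int64(129), np.int64(358)) 238 (np.int64(346), np.int64(360)) 240 (np.int64(319), np.int64(360)) 242 (np.int64(319), np.int64(360)) 244 (np.int64(321), np.int64(360)) 246 (np.int64(296), np.int64(359)) 248 (np.int64(296), np.int64(359)) 250 (np.int64(298), np.int64(359)) 252 (np.int64(302), np.int64(355)) 254 (np.int64(296), np.int64(358)) 256 (np.int64(296), np.int64(358)) 258 (np.int64(297), np.int64(357)) 260 (np.int64(298), np.int64(312))
```

There was contact at reported z = 0.046, with Fz of 8–20 N. That is exactly 25 mm below the 71 mm disc face, so the true tip is about 25 mm above the reported TCP. It fits both the missed bar contact and the body edge in the pictures. I'll raise 8 mm and sweep again at reported z of about 0.054.

```bash
s(){ python3 t.py "$@"| cut -c1-130; }
python3 -m inch '[[0,[-8,0,0],[0,0,0]],[0,[0,0,0],[0,0,0]]]'>/dev/null; s 0,3,.054 5,0,.054 10,0,.054
```

```text
t 12.2 [ 0.5971 -0.0265  0.055 ] F [0.6 0.2 0.6] M [-0.07 -0.01  0.03] q [-0.23  0.68  1.63  0.    0.82 -1.07] face -23.0
0,3,.054 shift [  0.9  -1.9 -10.2] turn [-0.6  0.6 -0.4]
5,0,.054 shift [ 0.  -1.1 -5.7] turn [5. 0. 0.]
10,0,.054 shift [ 0.  -1.1 -2.7] turn [5. 0. 0.]
```

```bash
s(){ python3 t.py "$@"| cut -c1-130; }
python3 -m inch '[[0,[1,-2,-5],[-0.6,0.6,-0.4]],[0,[0,0,-3],[0,0,0]],[0,[0,0,0],[0,0,0]]]'>/dev/null; s; python3 -m inch '[[0,[0,0,-3],[0,0,0]],[0,[0,0,0],[0,0,0]]]'>/dev/null; s 0,0,.054 ; python3 -m inch '[[0,[0,0,-2],[0,0,0]],[0,[0,0,0],[0,0,0]]]'>/dev/null; s 3,0,.054; python3 -m inch '[[0,[0,-0.5,-2],[3,0,0]],[0,[0,0,0],[0,0,0]]]'>/dev/null; s 6,0,.054
```

```text
t 12.57 [ 0.5884 -0.0222  0.0527] F [ 1.  -0.3 -0.3] M [-0.03  0.01  0.01] q [-0.23  0.68  1.64 -0.    0.83 -1.07] face -7.0
t 12.82 [ 0.5863 -0.0202  0.0525] F [-0.2  0.3 -0.1] M [-0.03  0.02 -0.04] q [-0.22  0.67  1.64 -0.    0.82 -1.07] face -1.9
0,0,.054 shift [-1.5  0.7 -1. ] turn [ 0.  -0.1  0.1]
t 13.07 [ 0.5859 -0.0199  0.0526] F [ 0.5 -0.3 -0.3] M [-0.15 -0.14 -0.  ] q [-0.22  0.67  1.65 -0.    0.82 -1.07] face -0.8
3,0,.054 shift [-1.4 -0.1 -2. ] turn [3.  0.1 0.1]
t 13.32 [ 0.5852 -0.0201  0.0527] F [ 1.1 -0.7 -1.6] M [-0.32 -0.2   0.02] q [-0.22  0.67  1.65 -0.    0.82 -1.02] face -0.2
6,0,.054 shift [-1.3 -0.2 -3.3] turn [3.  0.2 0. ]
```

Contact is now where the geometry predicts, at face ≈ 0 deg with the reaction along +x/−y. Pushing on.

```bash
s(){ python3 t.py "$@"| cut -c1-130; }
python3 -m inch '[[0,[-0.5,-0.7,-3],[3,0,0]],[0,[0,0,-1],[0,0,0]]]'>/dev/null; s 6,0,.054;  python3 -m inch '[[0,[0,-0.5,-3],[3,0,0]],[0,[0,0,-1],[0,0,0]]]'>/dev/null; s 9,0,.054;python3 -m inch '[[0,[0,-0.5,-3],[3,0,0]],[0,[0,0,-1],[0,0,0]]]'>/dev/null; s 12,0,.054
```

```text
t 13.57 [ 0.5839 -0.0195  0.0532] F [ 1.8 -3.3 -2.3] M [-0.69 -0.22  0.07] q [-0.22  0.67  1.66 -0.01  0.81 -0.96] face 2.4
6,0,.054 shift [-0.8  0.1 -1.9] turn [ 0.1  0.5 -0. ]
t 13.82 [ 0.5823 -0.019   0.0533] F [ 1.3 -3.7 -2.3] M [-0.59 -0.3   0.07] q [-0.22  0.67  1.66 -0.01  0.8  -0.91] face 5.0
9,0,.054 shift [-0.7  0.2 -2.1] turn [ 0.2  0.7 -0.1]
t 14.07 [ 0.5798 -0.0176  0.0533] F [ 1.1 -2.  -0.3] M [-0.53 -0.16 -0.  ] q [-0.22  0.66  1.67 -0.01  0.79 -0.85] face 10.1
12,0,.054 shift [-0.7  0.4 -1. ] turn [ 0.3  0.8 -0.1]
```

```bash
s(){ python3 t.py "$@"| cut -c1-130; }
python3 -m inch '[[0,[-0.5,-0.5,-3],[3,0.5,0]],[0,[0,0,-0.5],[0,0,0]]]'>/dev/null; s;  python3 -m inch '[[0,[0,-0.5,-2.5],[4,0.4,0]],[0,[0,0,-0.5],[0,0,0]]]'>/dev/null; s;python3 -m inch '[[0,[0,-1,-2],[4,0,0]],[0,[0,0,0],[0,0,0]]]'>/dev/null; s 20,0,.054 25,0,.054
```

```text
t 14.32 [ 0.5758 -0.0137  0.0536] F [ 0.4 -0.1  0.1] M [-0.01  0.02  0.  ] q [-0.22  0.66  1.67 -0.    0.8  -0.81] face 20.4
t 14.57 [ 0.5738 -0.0113  0.0536] F [ 1.4 -4.5 -1.1] M [-0.81 -0.19 -0.02] q [-0.22  0.66  1.68  0.    0.81 -0.74] face 26.4
t 14.82 [ 0.5728 -0.011   0.0536] F [ 1.2 -2.3 -1.6] M [-0.42 -0.03  0.  ] q [-0.22  0.66  1.68  0.    0.8  -0.67] face 27.5
20,0,.054 shift [-0.4  1.2  3.9] turn [-2.3 -0.1 -0. ]
25,0,.054 shift [ 0.  -1.1 -2.7] turn [ 5. -0.  0.]
```

Click 1 is done: the force vanished at about 20 deg and came back at about 27. Now click 2.

```bash
s(){ python3 t.py "$@"| cut -c1-130; }
s 30,0,.054; python3 -m inch '[[0,[0,-1,-3],[5,0,0]],[0,[0,0,-1],[0,0,0]]]'>/dev/null; s 33,0,.054;  python3 -m inch '[[0,[0,-1,-3],[4,0,0]],[0,[0,0,-1],[0,0,0]]]'>/dev/null; s 36,0,.054;python3 -m inch '[[0,[0,-0.5,-3],[4,0,0]],[0,[0,0,-1],[0,0,0]]]'>/dev/null; s 39,0,.054
```

```text
t 14.82 [ 0.5728 -0.011   0.0536] F [ 1.2 -2.3 -1.6] M [-0.42 -0.03  0.  ] q [-0.22  0.66  1.68  0.    0.8  -0.67] face 27.5
30,0,.054 shift [-0.4 -1.1 -1.4] turn [ 7.7 -0.1 -0. ]
t 15.07 [ 0.5713 -0.0101  0.0537] F [ 1.  -4.6 -1.4] M [-0.96 -0.12  0.  ] q [-0.21  0.66  1.69 -0.    0.8  -0.58] face 30.2
33,0,.054 shift [-0.3 -0.9 -1.5] turn [ 5.9  0.1 -0. ]
t 15.32 [ 0.5704 -0.0099  0.0537] F [ 0.8 -5.3 -2. ] M [-0.99 -0.12 -0.01] q [-0.21  0.66  1.69 -0.01  0.79 -0.51] face 31.2
36,0,.054 shift [-0.3 -0.8 -2.6] turn [ 5.1  0.4 -0.1]
t 15.57 [ 0.5693 -0.0091  0.0538] F [ 0.7 -5.2 -0.7] M [-0.93 -0.15 -0.03] q [-0.21  0.65  1.69 -0.01  0.79 -0.44] face 33.1
39,0,.054 shift [-0.3 -0.7 -3.2] turn [ 4.3  0.7 -0.1]
```

```bash
s(){ python3 t.py "$@"| cut -c1-130; }
python3 -m inch '[[0,[0,-0.5,-4],[3,0.5,0]],[0,[0,0,-1],[0,0,0]]]'>/dev/null; s;  python3 -m inch '[[0,[0,-0.5,-4],[3,0,0]],[0,[0,0,-1],[0,0,0]]]'>/dev/null; s 42,0,.054;python3 -m inch '[[0,[0,-0.5,-3],[4,0.5,0]]]'>/dev/null; s 45,0,.054
```

```text
t 15.82 [ 0.568  -0.0073  0.0537] F [ 0.4 -4.7 -0.3] M [-0.84 -0.07 -0.04] q [-0.21  0.65  1.7  -0.01  0.79 -0.39] face 37.1
t 16.07 [ 0.5657 -0.0034  0.0536] F [ 0.1 -0.1  0.6] M [-0.07  0.07  0.  ] q [-0.2   0.65  1.7  -0.01  0.79 -0.34] face 44.9
42,0,.054 shift [-0.4  0.9  1.6] turn [1.8 0.5 0. ]
t 16.2 [5.643e-01 5.000e-04 5.360e-02] F [0.2 0.3 0.3] M [-0.08  0.09 -0.04] q [-0.2   0.65  1.7   0.    0.79 -0.27] face 52.2
45,0,.054 shift [-0.4  1.4  3.9] turn [ 0.8 -0.1  0.1]
```

Click 2 done. Click 3 next, in finer steps.

```bash
s(){ python3 t.py "$@"| cut -c1-130; }
python3 -m inch '[[0,[0,-1,0],[6,0,0]],[0,[0,-1,-1],[5,0,0]]]'>/dev/null; s 58,0,.054; python3 -m inch '[[0,[0,-1,-2.5],[4,0,0]],[0,[0,0,0],[0,0,0]]]'>/dev/null; s 60,0,.054;  python3 -m inch '[[0,[0,-0.7,-3],[3,0,0]],[0,[0,0,-1],[0,0,0]]]'>/dev/null; s 64,0,.054
```

```text
t 16.45 [0.5614 0.0031 0.0535] F [ 1.  -1.7 -0.3] M [-0.62  0.02 -0.09] q [-0.2   0.65  1.71  0.    0.79 -0.08] face 56.5
58,0,.054 shift [-0.5  1.5 -0.8] turn [ 2.7 -0.2  0.2]
t 16.7 [0.5608 0.0047 0.0536] F [ 0.2 -3.3 -0.7] M [-0.72  0.01 -0.05] q [-0.19  0.65  1.71  0.    0.79 -0.01] face 59.3
60,0,.054 shift [-0.4  1.9 -0.4] turn [ 0.9 -0.1  0.2]
t 16.95 [0.5604 0.0064 0.0536] F [-1.3 -5.4 -0.8] M [-1.09  0.12 -0.06] q [-0.19  0.65  1.71 -0.    0.79  0.05] face 62.1
64,0,.054 shift [-0.4  1.7 -1. ] turn [2.2 0.2 0.2]
```

```bash
s(){ python3 t.py "$@"| cut -c1-130; }
python3 -m inch '[[0,[0,0.5,-3.5],[3,0,0]],[0,[0,0,-1],[0,0,0]]]'>/dev/null; s; python3 -m inch '[[0,[0,0.5,-3.5],[3,0.4,0]],[0,[0,0,-1],[0,0,0]]]'>/dev/null; s;  python3 -m inch '[[0,[0,0.5,-3.5],[3,0,0]]]'>/dev/null; s 73,0,.054
```

```text
t 17.2 [0.5599 0.0082 0.0537] F [-0.3 -5.2 -0.5] M [-0.89 -0.04 -0.05] q [-0.18  0.65  1.71 -0.01  0.79  0.11] face 64.8
t 17.45 [0.5596 0.0119 0.0536] F [-0.4 -0.2 -0.3] M [-0.11  0.04 -0.03] q [-0.18  0.65  1.71 -0.    0.8   0.15] face 70.9
t 17.57 [0.5608 0.0159 0.0536] F [-0.2 -0.2  0.1] M [-0.07  0.04  0.01] q [-0.17  0.65  1.7  -0.    0.8   0.21] face 78.3
73,0,.054 shift [-0.5  2.2  3. ] turn [2.6 0.2 0.7]
```

Click 3 done (bar should now rest at 90 deg, with contact expected at about 85). I'll take click 4 in single small rows.

```bash
s(){ python3 t.py "$@"| cut -c1-130; }
python3 -m inch '[[0,[0,1.5,0],[6,0,0]],[0,[0,0,0],[5,0,0]]]'>/dev/null; s 83,0,.054; python3 -m inch '[[0,[0,0.5,-2],[3,0,0]],[0,[0,0,0],[0,0,0]]]'>/dev/null; s 86,0,.054;  python3 -m inch '[[0,[0,0.5,-2],[3,0,0]],[0,[0,0,0],[0,0,0]]]'>/dev/null; s 89,0,.054
```

```text
t 17.82 [0.5617 0.0176 0.0535] F [ 0.  -0.3 -0.1] M [-0.08  0.12  0.03] q [-0.17  0.65  1.7   0.    0.8   0.41] face 82.0
83,0,.054 shift [-0.5  0.1 -0.5] turn [1.5 0.2 0.8]
t 18.07 [0.5619 0.0196 0.0535] F [ 0.3 -3.4  0.4] M [-0.57  0.08 -0.05] q [-0.16  0.65  1.69  0.    0.81  0.46] face 85.1
86,0,.054 shift [-0.5  0.3 -0.5] turn [1.7 0.4 0.9]
t 18.32 [0.5616 0.0204 0.0535] F [-1.5 -2.5  0.3] M [-0.64  0.21 -0.02] q [-0.16  0.66  1.69  0.    0.81  0.51] face 86.0
89,0,.054 shift [-0.5  0.3 -1.6] turn [1.9 0.6 1. ]
```

Contact came at 85 as expected. Pushing for the last snap.

```bash
s(){ python3 t.py "$@"| cut -c1-130; }
python3 -m inch '[[0,[0,0.5,-3],[3,0.5,0.9]],[0,[0,0,-1],[0,0,0]]]'>/dev/null; s; python3 -m inch '[[0,[0,0.5,-3],[3,0,0]]]'>/dev/null; s;  python3 -m inch '[[0,[0,0,-2],[1,0,0]]]'>/dev/null; s 95,0,.054
```

```text
t 18.57 [0.5622 0.0216 0.0533] F [-1.1 -6.4  1.2] M [-0.97  0.43 -0.04] q [-0.16  0.65  1.7  -0.01  0.79  0.57] face 88.5
t 18.7 [0.5621 0.0226 0.0533] F [-6.5 -6.9  6.4] M [-1.38  1.17 -0.04] q [-0.15  0.65  1.7  -0.01  0.8   0.62] face 89.8
t 18.82 [0.562  0.0228 0.0534] F [-3.3 -7.4  3.1] M [-1.41  0.6  -0.06] q [-0.15  0.66  1.69 -0.01  0.81  0.64] face 90.0
95,0,.054 shift [-0.6 -0.1 -2.7] turn [1.3 0.9 0.4]
```

```bash
s(){ python3 t.py "$@"| cut -c1-130; }
python3 -m inch '[[0,[-0.5,0,-2.5],[1,0.5,0.4]]]'>/dev/null; s; python3 -m inch '[[0,[0,0,-2.5],[1,0,0]]]'>/dev/null; s;  python3 -m inch '[[0,[0,0,-2],[0,0,0]]]'>/dev/null; s 95,0,.054
```

```text
t 18.95 [0.5623 0.0233 0.0535] F [-1.8 -8.3 -3.1] M [-1.5   0.48 -0.07] q [-0.15  0.65  1.7  -0.01  0.79  0.66] face 91.0
t 19.07 [0.5623 0.0238 0.0534] F [-4.5 -7.2  4.7] M [-1.25  0.83 -0.06] q [-0.15  0.65  1.7  -0.01  0.8   0.68] face 91.7
t 19.2 [0.5622 0.0239 0.0535] F [-3.3 -7.7  4.7] M [-1.51  0.68 -0.13] q [-0.15  0.65  1.69 -0.02  0.81  0.68] face 91.7
95,0,.054 shift [-0.6  0.4 -1.8] turn [-0.3  1.   0.2]
```

```bash
s(){ python3 t.py "$@"| cut -c1-130; }
python3 -m inch '[[0,[0,0,-4],[0,0.7,0]]]'>/dev/null; s; python3 -m inch '[[0,[0,0.5,-4],[0,0,0]]]'>/dev/null; s 95,0,.054
```

```text
t 19.32 [0.5633 0.0252 0.0534] F [-3.7 -7.7  3.6] M [-1.32  0.71 -0.07] q [-0.15  0.65  1.7  -0.01  0.8   0.67] face 94.8
t 19.45 [0.5653 0.0274 0.0534] F [ 0.5 -0.6  1.1] M [-0.03  0.14  0.01] q [-0.15  0.66  1.69 -0.01  0.81  0.67] face 100.4
95,0,.054 shift [-0.6  0.9  2.9] turn [-0.1  0.6  0.3]
```

It snapped at about 97 and the force is gone. I'll back off, lift and step aside.

```bash
python3 -m inch '[[0,[0,0,5],[0,0,0]],[0,[-20,0,2],[0,0,0]],[0,[-50,0,0],[0,0,0]],[0,[-60,0,0],[0,0,0]],[0,[-40,0,0],[0,0,0]],[0,[0,0,0],[0,0,0]]]'; python3 t.py
```

```text
time: 20.2
position: [0.5619, 0.0263, 0.227]
tool_rot: [-0.653, -0.267, 0.659, -0.261]
ft_force: [-0.1, -0.7, -0.1]
grip_width: 0.0002
t 20.2 [0.5619 0.0263 0.227 ] F [-0.1 -0.7 -0.1] M [-0.08  0.15  0.04] q [-0.15  0.41  1.55  0.    1.19  0.65] face 94.3
```

```bash
python3 -m inch '[[0,[0,45,20],[0,0,0]],[0,[0,45,20],[0,0,0]],[0,[0,45,20],[0,0,0]],[0,[0,45,20],[0,0,0]],[0,[0,0,0],[0,0,0]]]'|head -2; python3 - <<'E'
from v import *
view([(c,snap(c,"m"+c)) for c in("top","scene")],np.array([.595,.013]),"m")
for c in("top","scene"):
  for n,z in(("dial_bar",.097),("brass_stamp",0),("resin_bottle",0),("tape_roll_2",0),("sanding_block",0)):
   for d in imaging.tip_of(c,n)[:1]:
    w=toworld(c,d["pixel"],z); print(c,n,np.round(d["pixel"],1),round(d["confidence"],2),w.round(4),np.degrees(np.arctan2(w[1]-.013,w[0]-.595)).round(1) if n=="dial_bar" else "")
E
```

```text
time: 20.82
position: [0.6273, -0.1591, 0.217]
top (np.float64(-249.8989567956471), array([  99.6, -250. ]))
scene (np.float64(-292.9962932554469), array([ 115.7, -291. ]))
top dial_bar [291.4 179.3] 0.79 [0.5852 0.041  0.097 ] 109.3
top brass_stamp [228.3 189.1] 0.51 [0.5735 0.1575 0.    ] 
top resin_bottle [237.1 114.6] 0.78 [0.7177 0.1454 0.    ] 
top tape_roll_2 [377.5 220.7] 0.71 [ 0.5206 -0.1283  0.    ] 
top sanding_block [283.9 256.3] 0.9 [0.4489 0.0486 0.    ] 
scene dial_bar [314.3 217.1] 0.92 [0.5891 0.0339 0.097 ] 105.8
scene brass_stamp [271.1 216.7] 0.45 [0.5675 0.1549 0.    ] 
scene resin_bottle [328.8 189.7] 0.57 [0.7227 0.1466 0.    ] 
scene tape_roll_2 [337.8 318.6] 0.74 [ 0.5276 -0.1243  0.    ] 
scene sanding_block [249.9 275.3] 0.85 [0.4465 0.051  0.    ]
```

View pics/m.png

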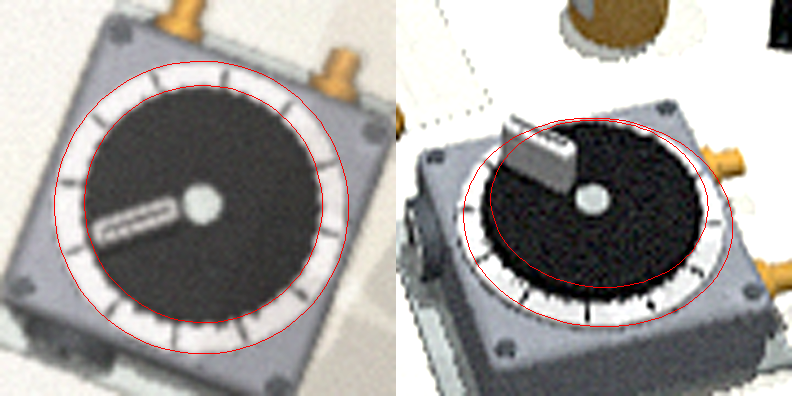

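The bar now points left and slightly down, at (90–175, 210–240) in the top crop. It went from about -132 to -249.9 deg, a turn of about 118 deg, which matches four clicks (120) within measuring error. The surrounding objects are unmoved and the hand is clear.

```bash
python3 -c "
from rig import robot
print(robot.hand_in())"
```

```text
the job is handed in; nothing more can be done
None
```

The dial has been pushed four clicks clockwise with the shut fingertips, and I have handed the job in. It took about 21 s of the 54 s allowed.

**How it went:**
- **False start:** the first sweep passed above the bar without touching it. A light touch on the flat disc (up to 20 N) showed the real fingertip about 25 mm above the reported tool point. I allowed for that and repeated the push.
- **The four clicks:** each one showed as a force rise to about 4–10 N, then a sudden drop to nothing. I stopped and backed off straight after the fourth.

**Last checks:**
- **Turn:** the top camera has the bar at about -132° before and -249.9° after, a turn of about 118°. That agrees with four clicks (120°) within measuring error.
- **Clearance:** the hand was lifted and moved aside, with the wrist force near zero after the lift.
- **Loose things:** in the top camera the stamp, bottle, tape roll and block read within 6 mm of their first positions. In the scene camera they read within about 9 mm, the stamp being the largest. I put that down to detection noise.

**Checks that failed or disagreed:**
- My bar-angle fit did not work in the scene camera, but the detection network there put the bar at about 106°. That is near the top camera's 110°, which is the same angle as -249.9°.
- The scene camera's calibration was also 1–2 pixels off.

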